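# Clear the cartons off the cutlery bin and hold its lid open at 60 degrees

## Robot

A 6-joint arm with a two-finger parallel gripper is mounted at the origin on a cart in front of the work surface, level with it; the furniture and walls round the work are solid. World frame = base frame: x ahead of the robot, y to its left, z up, the work surface at z = 0. Lengths are in mm, angles in rad, forces in N, time in s.
With the tool pointing down it reaches from about 350 to 850 mm from the base axis. Payload 8.1 kg.
Tool frame: the origin (TCP) lies midway between the tips of the shut fingers; the grasp point (between the pads) lies ctrl.grip_point_offset behind it (ctrl.grip_point_offset is the distance from the TCP to the grasp point, in mm); z points along the fingers, y is the line along which they close (so a half turn about z gives the same grasp; the last joint's range is limited). The gripper opens to 93 mm and grips with 3 to 60 N. Pads are 15 mm wide; open, the fingers measure 128 mm over their backs; the gripper's body (75 mm by 188 mm) begins 65 mm behind the grasp point.
Start: joints at [-1.353, 0.13, 1.488, -0, 1.523, -0.085], TCP at [178.937, -572.701, 218.635] pointing down, gripper open.
Joint ranges: [-2.96, 2.96], [-0.89, 2.26], [0.02, 2.5], [-1.34, 4.48], [0, 2.73], [-2.66, 2.66]. Speed limits (rad/s): [2.39, 2.39, 2.79, 3.14, 3.14, 3.14].

## Interface

Orientations are given as a 3x3 rotation matrix whose columns are the frame's x, y, z axes.
In Python, from plant import ctrl gives the robot as it stands.
- The arm moves only by the tool move_arm, never from a script. Its argument "plan" is a list of rows, each a list of 5 numbers: the shift along the world's x, y, z in cm, then the turn about the world's z in rad, then the opening, from 0 (shut) to 1 (fully open). A call has exactly 5 rows; each row is the pose to reach, as a shift and turn from the pose commanded when the call began; what a row does not reach only later rows make up. A row lasts 1/10 s, in which the tool goes at most 50 mm and 8.59 degrees, less where a joint would pass 70% of its speed; a pose out of reach is approached as far as the arm can. A call with a gripper value outside its range is refused whole. The fingers move at their own pace and stop on an object; "grip_force" is the grip in N (left out, the last holds). Time passes only in rows, so rows that repeat a pose let the fingers close, or fill a call up. It gives the time, the measured TCP pose, the force, the opening and the grip force at its end, in the units of the state.
- ctrl.get_state(): the state, without advancing time (a new reading comes with each control period).
- ctrl.snapshot(name): name is "side" or "top" or "wrist"; returns a dict with "color" (384x512x3 uint8, red, green, blue), "mtx" (3x3 intrinsics, pixels), "world_from_camera" (4x4, takes a point from camera to world coordinates). Camera axes: x right, y up, looking along -z (the intrinsics and any distortion apply to the point x, -y, -z); pixel columns grow to the right and rows downward; lengths in mm; the calibration is good to about 2 mm. A picture is of the moment at which its call begins. There is no depth.
- ctrl.hand_in(): hands the job in; it is judged then, once.
The state is a dict: "t": time; "joint_pos": joint angles; "qd": joint speeds; "joint_efforts": joint torques, N m; "tool_pos": TCP position; "tcp_rot": TCP orientation; "force": force on the tool from outside, world axes, zero at the start; "wrist_torque": the same for the moment, N m; "gripper_width": opening from 0.0 (shut) to 1.0 (fully open); "grasp_force": force on a finger pad.
Only numpy, scipy, OpenCV 4.12 (cv2) and the standard library are available. Lean on these libraries where they do the work, as an engineer would, in place of code of your own. Each camera call takes 0.05 s, during which the arm holds its last target. There are 200 camera calls.

## Task

I need to get at the forks in the steel cutlery bin, but two white straw cartons stand on its lid. With the lid still shut, stand both cartons upright in the two empty outlines on the plywood board, so that the four cartons form the complete pinwheel layer; then lift the lid (it has a bar handle in front) to 60 degrees from closed and finish while still holding it there, because it falls shut if let go. Leave the spice jar, the cup and the timer where they are.

Things in the scene. Friction and masses are not known exactly. Their poses are not given: they have to be found in the camera images.
- bin: Steel cutlery bin with forks inside, fixed, 150 (x) x 220 (y) x 76 mm without the lid. Origin: centre of the underside. Its x axis points from the handle side (front, towards the robot) to the hinge side (back), z up. The lid is a flat grey panel 158 x 228 x 6 mm, about 0.45 kg; closed, its top is 82 mm above the origin.
- lid_hinge (a point): Point on the hinge axis of the bin's lid, in the middle of the far upper edge: 75 mm behind the bin's origin (bin +x) and 76 mm above it. The axis runs along the bin's y.
- lid_handle (a point): Middle of the steel bar handle; moves with the lid. Round bar 10 mm thick, 100 mm long along the bin's y, its axis 190 mm from the hinge and 36 mm in front of the lid's edge, carried by arms at both ends. Lid closed: 115 mm in front of the bin's origin (bin -x), 79 mm above it. Pinched from above, the bar can turn between the pads as the lid swings.
- bin_lid (a joint): Opening angle of the bin's lid in rad: 0 closed, growing as the front is lifted, stop at 1.4; 60 degrees = 1.047. A loose hinge with no spring: the lid falls shut from any angle when let go.
- board: Fixed plywood board, 116 x 116 x 14 mm, with thin black outlines of four carton places in a pinwheel, two of them empty. Origin: centre of the underside; z up, top at +14 mm. 5 mm lies between neighbouring places, with a free square of 52 mm in the middle for the inner finger. The sterilizer's front rises about 80 mm behind (+x) the board's centre.
- place_a (a point): Centre of the first empty outline, on the board's top: (-16.5, -40, +14) mm in the board's frame. Axes as the board's; a carton stands here lengthwise along x. An inner finger clears the neighbours when the pads grip the carton about 14 mm from its middle, towards the board's middle (+x).
- place_b (a point): Centre of the second empty outline, on the board's top: (+16.5, +40, +14) mm in the board's frame. Axes as the board's; a carton stands here lengthwise along x. An inner finger clears the neighbours when the pads grip the carton about 14 mm from its middle, towards the board's middle (-x).
- carton_1: White straw carton, loose, about 50 g, 75 (its x) x 28 (its y) x 55 mm high (z up). Origin: centre of the underside. Stands at the start on the closed lid, on the front half (handle side), about lengthwise along the bin's y. Either carton may go to either empty place, either way round.
- carton_2: White straw carton like carton_1, standing at the start on the back half of the closed lid.
- carton_3: White straw carton like carton_1, loose, already standing on the board in the place at (+40, -16.5) mm, lengthwise along the board's y.
- carton_4: White straw carton like carton_1, loose, already standing on the board in the place at (-40, +16.5) mm, lengthwise along the board's y.
- spice_jar: Bystander: spice jar with green cap, 46 mm across, 106 mm high, left of the board. Origin: centre of the underside.
- cup: Bystander: white melamine cup, 74 mm across, 64 mm high, left of the board. Origin: centre of the underside.
- sterilizer: The fixed cup cabinet behind the board, an obstacle: a box 450 (x) x 494 (y) x 663 mm high. Origin: centre of the underside. Its front face lies about 0.195 m in front of the origin (-x), the bow handle at its left 0.03 m further; its right side 0.247 m to the right (-y). Carry things past it in front of the worktop (x about 0.38), where wrist and forearm clear it.
- timer: Bystander: kitchen timer with red dial, 62 mm across, 44 mm high, behind the bin on the left. Origin: centre of the underside.
Things that resemble listed ones, but are neither listed nor needed, are in the scene too. Leave any blue look-alike of the carton_4 alone.

How it is judged:
By the outcome, as a careful person would: the job done as asked, in the order asked, and still so for the second after the job is handed in, while the arm keeps its last pose, push and grip.
It also fails if it takes over 70 s, if anything falls off the work surface, if the arm or the gripper's body presses on something with over 40 N, if the wrist force passes 120 N, or if a joint passes its speed limit or range.

## Working session

There is one attempt and no reset: what is moved stays moved. The work goes in short steps, Python scripts to look and compute and a tool call to move; the robot and the scene stay as the last step left them, time stands still between calls to the robot, and variables do not carry over. Pictures are saved under pics/ and viewed, at most 10 in all, crops included, and the job is handed in when it is done.

Besides the shell and the picture viewer there is one more tool, called after "Call:" as a command line: name --pt "numbers of a row" for each row, then --argument value for the rest. move_arm: Moves the arm, as the interface text tells. Its arguments: {"type":"object","properties":{"plan":{"type":"array"},"grip_force":{"type":"number"}},"required":["plan"]}

```bash
mkdir -p pics; ls; cat > h.py <<'E'
import numpy as np, cv2, pickle
from plant import ctrl
def snap(name, fn):
    s=ctrl.snapshot(name); pickle.dump(s,open(f'pics/{fn}.pkl','wb'))
    cv2.imwrite(f'pics/{fn}.png',s['color'][:,:,::-1]); return s
def load(fn): return pickle.load(open(f'pics/{fn}.pkl','rb'))
def px2w(s,u,v,z):
    K=s['mtx'];T=s['world_from_camera']
    d=np.linalg.inv(K)@[u,v,1]; d=T[:3,:3]@np.array([d[0],-d[1],-d[2]]); o=T[:3,3]
    return (o+d*(z-o[2])/d[2])
def w2px(s,p):
    T=s['world_from_camera']; c=T[:3,:3].T@(np.array(p)-T[:3,3]); q=s['mtx']@[c[0],-c[1],-c[2]]; return q[:2]/q[2]
def crop(fn,out,x0,y0,x1,y1,k):
    s=load(fn)['color'][y0:y1,x0:x1,::-1]; cv2.imwrite(f'pics/{out}.png',cv2.resize(s,None,fx=k,fy=k,interpolation=cv2.INTER_CUBIC))
E
python3 - <<'E'
from h import *
a=snap('top','top0');b=snap('side','side0')
for s in(a,b): print(s['mtx'],s['world_from_camera'].round(3), s.keys())
cv2.imwrite('pics/both.png',cv2.resize(np.vstack([a['color'],b['color']])[:,:,::-1],None,fx=.78,fy=.78))
print(ctrl.grip_point_offset, ctrl.get_state())
E
```

```text
pics
[[402.11840126   0.         252.98405773]
 [  0.         402.11840126 187.66143008]
 [  0.           0.           1.        ]] [[ 2.700000e-02  9.850000e-01 -1.700000e-01  3.859510e+02]
 [-1.000000e+00  2.800000e-02  2.000000e-03  4.145400e+01]
 [ 6.000000e-03  1.700000e-01  9.850000e-01  1.403215e+03]
 [ 0.000000e+00  0.000000e+00  0.000000e+00  1.000000e+00]] dict_keys(['color', 'mtx', 'world_from_camera'])
[[360.29568745   0.         249.60120504]
 [  0.         360.29568745 187.68827263]
 [  0.           0.           1.        ]] [[-9.06000e-01  1.49000e-01 -3.96000e-01  1.90788e+02]
 [-4.23000e-01 -3.00000e-01  8.55000e-01  9.46501e+02]
 [ 9.00000e-03  9.42000e-01  3.35000e-01  4.51666e+02]
 [ 0.00000e+00  0.00000e+00  0.00000e+00  1.00000e+00]] dict_keys(['color', 'mtx', 'world_from_camera'])
18.8 {'t': 0.1, 'joint_pos': array([-1.35333305e+00,  1.31052599e-01,  1.48914948e+00, -7.33012594e-07,
        1.52300768e+00, -8.54224720e-02]), 'qd': array([ 0.00037271,  0.00019266, -0.00196822,  0.00125137,  0.00032151,
        0.00110585]), 'joint_efforts': array([ 2.39445042e-03, -5.61338854e+01, -4.93097234e+01,  7.70280906e-02,
        2.91183213e-02, -6.13589350e-05]), 'tool_pos': array([ 178.86449198, -572.19105045,  217.72356329]), 'tcp_rot': array([[ 9.54479728e-01,  2.98275589e-01, -3.49610682e-04],
       [ 2.98275762e-01, -9.54478432e-01,  1.57886052e-03],
       [ 1.37239697e-04, -1.61127075e-03, -9.99998692e-01]]), 'force': array([-0.35872165, -0.34740337,  0.56168943]), 'wrist_torque': array([-0.03373219,  0.03233611, -0.04161009]), 'grasp_force': 0.0, 'gripper_width': 1.0001208748740762}
```

View pics/top0.png

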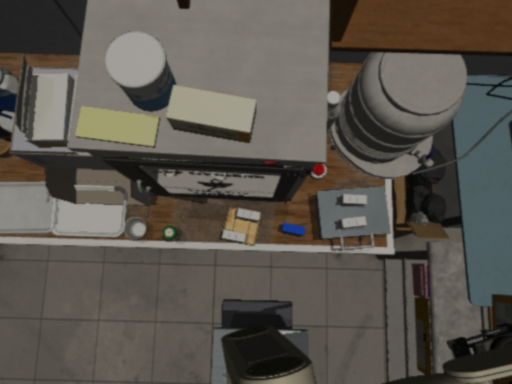

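View pics/side0.png

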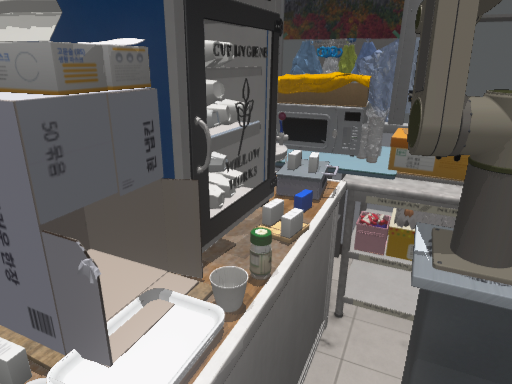

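The top view shows the bin at about (352,213) with two cartons on its lid and the handle at the bottom. The board is at about (241,226), with the blue look-alike at (293,229). The side view confirms this layout.

```bash
python3 - <<'E'
from h import *
crop('top0','c0',205,150,405,260,4)
s=load('top0')
for n,u,v,z in [('board',241,226,14),('binlid',352,213,82),('c1',354,222,137),('c2',354,199,137),('handle',352,246,79),('jar',171,233,106)]: print(n,px2w(s,u,v,z).round())
snap('wrist','w0')
E
```

```text
board [491.  77.  14.]
binlid [ 538. -290.   82.]
c1 [ 504. -282.  137.]
c2 [ 577. -283.  137.]
handle [ 431. -289.   79.]
jar [455. 298. 106.]
```

View pics/c0.png

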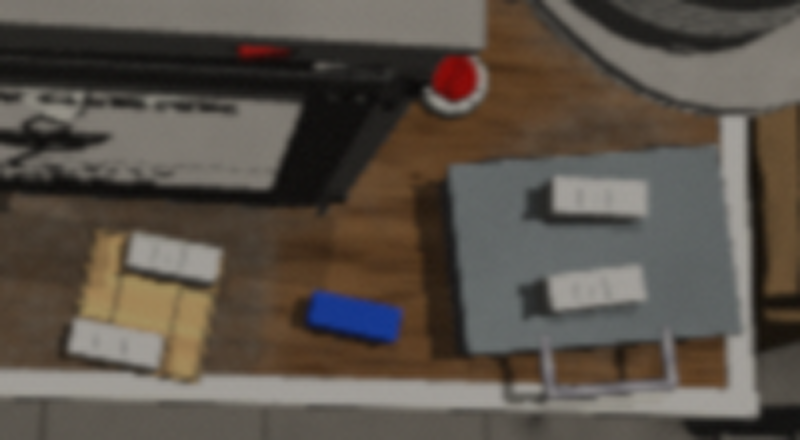

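View pics/w0.png

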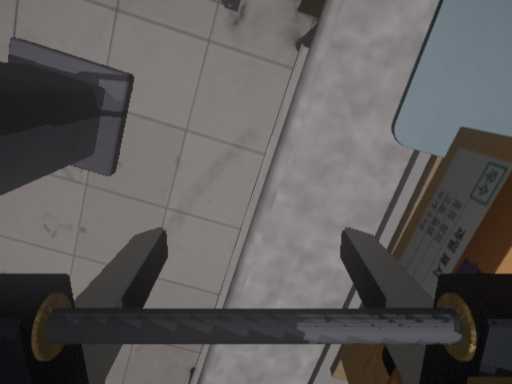

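The wrist camera looks down past the fingers, and the finger axis runs horizontally in the picture. Next I work out its mounting and rough yaws from the enlarged crop.

```bash
python3 - <<'E'
from h import *
s=load('w0'); st=ctrl.get_state(); R=st['tcp_rot']; T=s['world_from_camera']
print(s['mtx'],R.T@(T[:3,3]-st['tool_pos']),(R.T@T[:3,:3]).round(3))
t=load('top0')
P=lambda x,y,z: px2w(t,205+x/4,150+y/4,z)
def ang(a,b): d=b-a; return np.degrees(np.arctan2(d[1],d[0])).round(1)
for n,z,q in [('lid TL TR BR BL',82,[(447,168),(718,147),(740,332),(468,354)]),('board',14,[(98,232),(222,248),(198,380),(70,358)]),
 ('c1 top',137,[(545,284),(640,264),(646,298),(552,312)]),('c2 top',137,[(550,178),(648,180),(648,215),(552,212)]),('handle',79,[(548,390),(675,382)]),
 ('timer',44,[(455,78)]),('blue',55,[(313,291),(402,306)])]:
    p=[P(*a,z) for a in q]; print(n,np.mean(p,0).round(),[x[:2].round() for x in p],ang(p[0],p[-1]) if len(p)>1 else '', ang(p[1],p[0]) if len(p)>1 else '')
E
```

```text
[[340.68944015   0.         253.51693822]
 [  0.         340.68944015 187.87521665]
 [  0.           0.           1.        ]] [  81.95642505    0.9859357  -166.53326315] [[-0.002  0.956  0.294]
 [ 1.     0.002  0.001]
 [ 0.     0.294 -0.956]]
lid TL TR BR BL [ 541. -294.   82.] [array([ 605., -173.]), array([ 630., -400.]), array([ 476., -414.]), array([ 452., -191.])] -173.6 96.1
board [491.  74.  14.] [array([552., 119.]), array([541.,  11.]), array([427.,  29.]), array([443., 139.])] 169.6 84.2
c1 top [ 503. -282.  137.] [array([ 506., -242.]), array([ 524., -317.]), array([ 497., -321.]), array([ 484., -247.])] -166.4 103.4
c2 top [ 577. -286.  137.] [array([ 591., -247.]), array([ 591., -325.]), array([ 563., -324.]), array([ 563., -248.])] -177.3 90.4
handle [ 429. -308.   79.] [array([ 425., -256.]), array([ 434., -360.])] -84.9 95.1
timer [ 691. -187.   44.] [array([ 691., -187.])]  
blue [ 497. -103.   55.] [array([502., -65.]), array([ 492., -140.])] -98.0 82.0
```

Call:
move_arm --pt "3 3 4 -0.05 1" --pt "6 6 8 -0.1 1" --pt "9 9 11 -0.15 1" --pt "12 12 13 -0.2 1" --pt "14.5 14.5 13 -0.2 1"

```text
t: 0.65
tool_pos: [325.0, -427.5, 352.1]
tcp_rot: [[0.995, 0.1, 0.002], [0.1, -0.995, -0.004], [0.002, 0.004, -1.0]]
force: [0.8, -1.4, 0.1]
gripper_width: 0.998
grasp_force: 0.0
```

Call:
move_arm --pt "3 3 0 0 1" --pt "6 6.5 0 0 1" --pt "9.5 10.5 0 0 1" --pt "12.5 13.5 0 0 1" --pt "12.5 13.5 0 0 1"

```text
t: 1.15
tool_pos: [451.9, -288.4, 348.3]
tcp_rot: [[0.994, 0.109, 0.001], [0.109, -0.994, 0.002], [0.001, -0.002, -1.0]]
force: [0.4, -0.8, 0.2]
gripper_width: 0.998
grasp_force: 0.0
```

```bash
python3 - <<'E'
from h import *
snap('wrist','w1'); st=ctrl.get_state(); print(st['t'],st['tool_pos'],st['tcp_rot'].round(3),st['joint_pos'].round(2))
crop('w1','w1c',0,0,512,384,1.5)
E
```

```text
1.2 [ 450.35825494 -290.47856831  348.27785451] [[ 0.994  0.107 -0.   ]
 [ 0.107 -0.994  0.001]
 [-0.    -0.001 -1.   ]] [-0.67 -0.06  1.45  0.    1.75  0.79]
```

View pics/w1c.png

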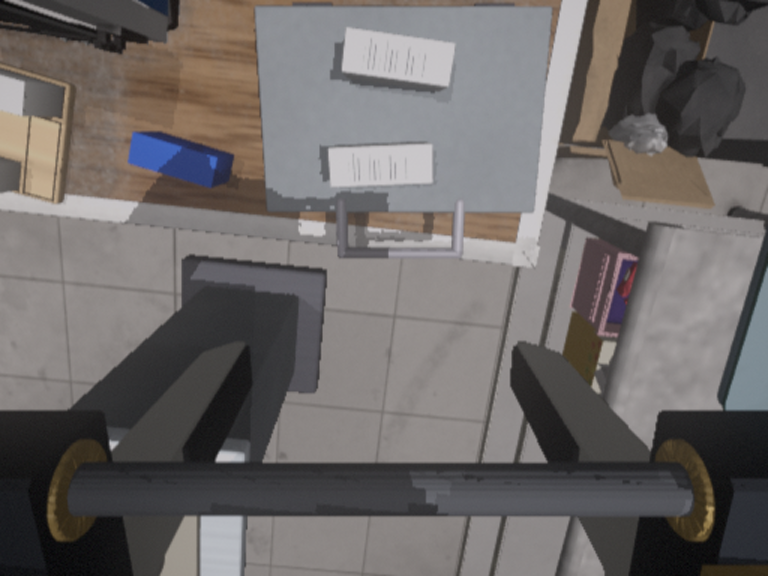

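The wrist view (×1.5) shows lid corners at about (256,7), (553,7), (536,211) and (267,212). The carton_1 top spans (328,148) to (434,184), the carton_2 top (347,28) to (452,80), and the handle bar runs (340,253) to (461,253).

```bash
python3 - <<'E'
from h import *
s=load('w1')
P=lambda x,y,z: px2w(s,x/1.5,y/1.5,z)
def ang(a,b): d=b-a; return np.degrees(np.arctan2(d[1],d[0])).round(1)
for n,z,q in [('lid TL TR BR BL',82,[(256,7),(553,7),(536,211),(267,212)]),
 ('c1 top',137,[(328,148),(432,144),(434,184),(330,187)]),('c2 top',137,[(347,28),(455,43),(452,80),(343,70)]),('handle',79,[(340,253),(461,253)])]:
    p=[P(*a,z) for a in q]; print(n,np.mean(p,0).round(1),[x[:2].round() for x in p],'size',[np.linalg.norm(p[i]-p[i-1]).round() for i in range(len(p))],ang(p[0],p[-1]), ang(p[1],p[0]))
c=load('w1')['color']
a=cv2.resize(c[60:130,160:320,::-1],None,fx=5,fy=5,interpolation=2)[:, :]
b=cv2.resize(c[5:75,160:320,::-1],None,fx=5,fy=5,interpolation=2)
cv2.imwrite('pics/w1d.png',cv2.resize(np.vstack([b,a]),(800,600)) if False else cv2.resize(np.vstack([b,a]),None,fx=.85,fy=.85))
E
```

```text
lid TL TR BR BL [ 543.1 -297.3   82. ] [array([ 609., -177.]), array([ 633., -401.]), array([ 478., -419.]), array([ 453., -192.])] size [np.float64(157.0), np.float64(226.0), np.float64(156.0), np.float64(229.0)] -174.5 96.1
c1 top [ 505.3 -283.7  137. ] [array([ 514., -245.]), array([ 524., -318.]), array([ 497., -324.]), array([ 486., -248.])] size [np.float64(28.0), np.float64(74.0), np.float64(28.0), np.float64(76.0)] -172.5 98.3
c2 top [ 579.9 -288.3  137. ] [array([ 593., -251.]), array([ 592., -325.]), array([ 568., -326.]), array([ 567., -251.])] size [np.float64(26.0), np.float64(73.0), np.float64(23.0), np.float64(75.0)] 179.1 88.9
handle [ 428.6 -309.1   79. ] [array([ 423., -256.]), array([ 434., -362.])] size [np.float64(106.0), np.float64(106.0)] -83.8 96.2
```

View pics/w1d.png

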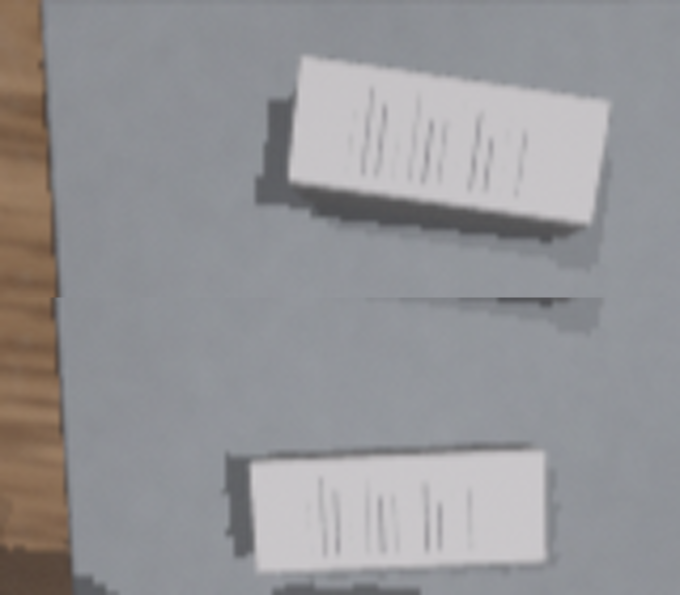

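Refined corner readings from this crop (scale 4.25) are used in the next script; it also reads the top view for the board.

```bash
python3 - <<'E'
from h import *
s=load('w1')
for n,q in [('c2',[(302,57),(609,102),(592,222),(290,183)]),('c1',[(250,462),(544,452),(546,558),(258,572)])]:
    p=np.array([px2w(s,160+x/4.25,(5+y/4.25) if n=='c2' else 60+(y-297.5)/4.25,137)[:2] for x,y in q])
    l=(p[0]+p[3]-p[1]-p[2])/2; w=(p[0]+p[1]-p[2]-p[3])/2
    print(n,p.mean(0).round(1),np.linalg.norm(l).round(1),np.linalg.norm(w).round(1),np.degrees(np.arctan2(l[1],l[0])).round(1))
st=ctrl.get_state();print(st['tool_pos'],np.arctan2(st['tcp_rot'][1,0],st['tcp_rot'][0,0]))
E
```

```text
c2 [ 578.5 -287.7] 74.0 27.5 88.9
c1 [ 505.6 -283.6] 74.3 27.0 98.5
[ 450.35825494 -290.47856831  348.27785451] 0.10759890849943543
```

Call:
move_arm --pt "-4 2.5 0 -0.1 1" --pt "-6.5 6 0 -0.2 1" --pt "-6.5 11 0 -0.25 1" --pt "-6.5 16 0 -0.25 1" --pt "-6.5 21 0 -0.25 1"

```text
t: 1.7
tool_pos: [382.9, -82.5, 348.5]
tcp_rot: [[0.989, -0.15, 0.0], [-0.15, -0.989, -0.0], [0.0, 0.0, -1.0]]
force: [1.4, -0.5, 0.2]
gripper_width: 0.999
grasp_force: 0.0
```

Call:
move_arm --pt "0 5 0 0 1" --pt "0 10 0 0 1" --pt "0 15.5 0 0 1" --pt "0 15.5 0 0 1" --pt "0 15.5 0 0 1"

```text
t: 2.2
tool_pos: [383.8, 72.6, 348.5]
tcp_rot: [[0.99, -0.144, -0.0], [-0.144, -0.99, -0.001], [-0.0, 0.001, -1.0]]
force: [-0.2, 0.4, -0.2]
gripper_width: 1.002
grasp_force: 0.0
```

```bash
python3 - <<'E'
from h import *
s=snap('wrist','w2'); st=ctrl.get_state(); print(st['t'],st['tool_pos'],np.arctan2(st['tcp_rot'][1,0],st['tcp_rot'][0,0]))
u,v=w2px(s,[491,75,40]); print(u,v)
x0=int(max(0,min(512-160,u-80)));y0=int(max(0,v-60));print(x0,y0)
crop('w2','w2c',x0,y0,x0+160,y0+120,5)
E
```

```text
2.25 [383.92293516  71.42627122 348.50164883] -0.1467114355484395
238.98196917969707 64.29933361997045
158 4
```

View pics/w2c.png

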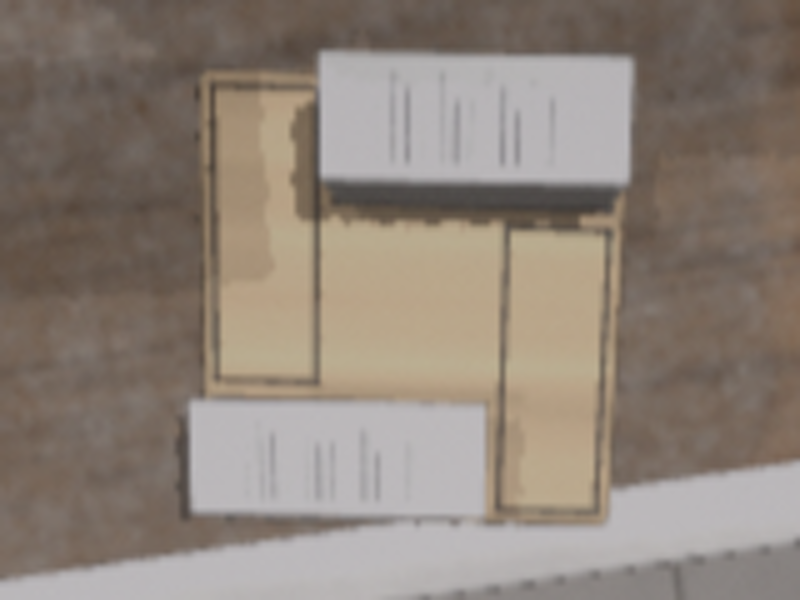

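The board crop (×5, offset 158,4) shows the place_b outline with corners (213,86), (317,88), (319,382) and (217,379). The place_a outline has corners (506,229), (608,231), (600,513) and (498,511).

```bash
python3 - <<'E'
from h import *
s=load('w2')
P=lambda x,y,z: px2w(s,158+x/5,4+y/5,z)[:2]
A=np.array([P(*q,14) for q in [(506,229),(608,231),(600,513),(498,511)]])
B=np.array([P(*q,14) for q in [(213,86),(317,88),(319,382),(217,379)]])
for p in(A,B):
    l=(p[0]+p[1]-p[2]-p[3])/2; w=(p[0]+p[3]-p[1]-p[2])/2
    print(p.mean(0).round(1),np.linalg.norm(l),np.linalg.norm(w),np.degrees(np.arctan2(l[1],l[0])))
# rigid fit
m=lambda cx,cy:[(cx+37.5,cy+14),(cx+37.5,cy-14),(cx-37.5,cy-14),(cx-37.5,cy+14)]
M=np.array(m(-16.5,-40)+m(16.5,40)); W=np.vstack([A,B])
U,S,Vt=np.linalg.svd((M-M.mean(0)).T@(W-W.mean(0))); R=(U@Vt).T; t=W.mean(0)-R@M.mean(0)
th=np.arctan2(R[1,0],R[0,0]); print('yaw',np.degrees(th),'board',t,'res',(W-(M@R.T+t)).round(1).tolist())
for n,c,g in [('a',(-16.5,-40),(-2.5,-40)),('b',(16.5,40),(2.5,40))]: print(n,(R@c+t).round(1),'grip',(R@g+t).round(1))
for n,z,q in[('c3',69,[(320,52),(633,58),(630,183),(319,180)]),('c4',69,[(190,400),(487,403),(487,517),(190,513)])]:
    p=np.array([P(*a,z) for a in q]); print(n,p.mean(0),R.T@(p.mean(0)-t))
print('psi place',np.pi+th)
for n,c,a in [('c1',(505.6,-283.6),98.5),('c2',(578.5,-287.7),88.9)]:
    a=np.radians(a);u=np.array([np.cos(a),np.sin(a)]); print(n,'plus14',c+14*u,'minus14',c-14*u,'psi',a)
E
```

```text
[467.4  37.8] 75.23667581091256 28.59504110314439 -9.337740437852375
[514.3 110.7] 74.89138211450364 28.198188860191586 -9.838333117221234
yaw -9.990955039294668 board [490.85961369  74.27650949] res [[-0.2, 0.5], [0.1, 0.5], [-0.4, -1.0], [-0.5, 0.3], [0.1, -0.1], [0.4, 0.1], [0.2, -0.5], [0.3, 0.1]]
a [467.7  37.7] grip [481.5  35.3]
b [514.  110.8] grip [500.3 113.2]
c3 [527.59379094  50.83578728] [ 40.2439035  -16.71213532]
c4 [454.88958517  96.60172511] [-39.29781071  15.74611944]
psi place 2.967217592735382
c1 plus14 [ 503.53066824 -269.75377791] minus14 [ 507.66933176 -297.44622209] psi 1.7191493132144147
c2 plus14 [ 578.76876419 -273.70258003] minus14 [ 578.23123581 -301.69741997] psi 1.551597705022959
```

Call:
move_arm --pt "0 -4 0 0.14 0.6" --pt "0 -8.5 0 0.29 0.6" --pt "0 -13 0 0.44 0.6" --pt "0 -18 0 0.59 0.6" --pt "0 -23 0 0.74 0.6"

```text
t: 2.75
tool_pos: [383.5, -127.4, 348.7]
tcp_rot: [[0.895, 0.445, 0.0], [0.445, -0.895, -0.001], [-0.0, 0.001, -1.0]]
force: [0.0, -0.1, 0.3]
gripper_width: 0.627
grasp_force: 0.0
```

Call:
move_arm --pt "1.5 -4 0 0.14 0.6" --pt "4 -8 0 0.29 0.6" --pt "7 -11 -2 0.44 0.6" --pt "10 -11.2 -5 0.59 0.6" --pt "12 -11.2 -8 0.74 0.6"

```text
t: 3.25
tool_pos: [504.4, -240.0, 267.2]
tcp_rot: [[0.362, 0.932, -0.0], [0.932, -0.362, -0.001], [-0.001, -0.0, -1.0]]
force: [-0.3, 0.3, -0.5]
gripper_width: 0.597
grasp_force: 0.0
```

Call:
move_arm --pt "0 0 -2 0.14 0.6" --pt "0 0 -4 0.28 0.6" --pt "0 0 -5 0.38 0.6" --pt "0 0 -5 0.38 0.6" --pt "0 0 -5 0.38 0.6"

```text
t: 3.75
tool_pos: [503.7, -237.4, 218.8]
tcp_rot: [[-0.004, 1.0, -0.0], [1.0, 0.004, -0.0], [-0.0, -0.0, -1.0]]
force: [-0.2, 0.6, -0.5]
gripper_width: 0.598
grasp_force: 0.0
```

```bash
cat >> h.py <<'E'
def go(x,y,z,psi):
    st=ctrl.get_state(); p=st['tool_pos']; R=st['tcp_rot']; c=np.arctan2(R[1,0],R[0,0])
    print('t',st['t'],'pos',p.round(1),'psi',round(c,3),'tilt',R[:2,2].round(3),'delta cm',((np.array([x,y,z])-p)/10).round(2),'turn',round((psi-c+np.pi)%(2*np.pi)-np.pi,3),'w',st['gripper_width'],st['grasp_force'],'F',st['force'].round(1))
E
python3 -c "
from h import *
go(503.5,-269.8,98,1.719)"
```

```text
t 3.75 pos [ 503.7 -237.4  218.8] psi 1.574 tilt [-0. -0.] delta cm [ -0.02  -3.24 -12.08] turn 0.145 w 0.5975997516620872 0.0 F [-0.2  0.6 -0.5]
```

Call:
move_arm --pt "0 -2 -0.5 0.145 0.57" --pt "0 -3.25 -2 0.145 0.57" --pt "0 -3.25 -4 0.145 0.57" --pt "0 -3.25 -6 0.145 0.57" --pt "0 -3.25 -6 0.145 0.57"

```text
t: 4.25
tool_pos: [502.6, -267.5, 155.1]
tcp_rot: [[-0.148, 0.989, -0.005], [0.989, 0.148, 0.003], [0.004, -0.004, -1.0]]
force: [-1.1, -0.0, -0.8]
gripper_width: 0.566
grasp_force: 0.0
```

```bash
python3 -c "
from h import *
go(503.5,-269.8,98,1.719);s=snap('wrist','w3')"
```

```text
t 4.25 pos [ 502.6 -267.5  155.1] psi 1.719 tilt [-0.005  0.003] delta cm [ 0.09 -0.23 -5.71] turn -0.0 w 0.5657985583386158 0.0 F [-1.1 -0.  -0.8]
```

View pics/w3.png

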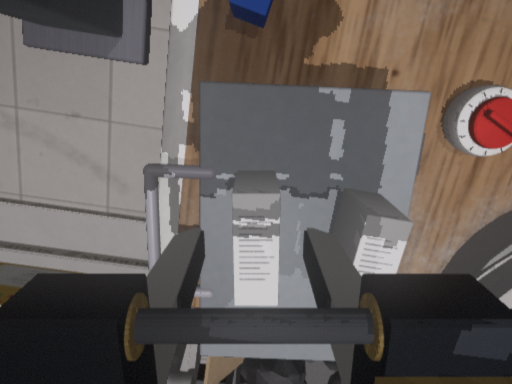

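The carton sits centrally between the fingers, and the right finger clears carton_2. I descend and grip.

Call:
move_arm --pt "0.05 -0.1 -1.5 0 0.57" --pt "0.05 -0.2 -3 0 0.57" --pt "0.05 -0.2 -4.5 0 0.57" --pt "0.05 -0.2 -5.7 0 0.57" --pt "0.05 -0.2 -5.7 0 0.57"

```text
t: 4.8
tool_pos: [503.7, -268.7, 98.7]
tcp_rot: [[-0.154, 0.988, -0.004], [0.988, 0.154, 0.002], [0.003, -0.003, -1.0]]
force: [1.0, -0.1, 0.6]
gripper_width: 0.567
grasp_force: 0.0
```

Call:
move_arm --pt "0 0 0 0 0.2" --pt "0 0 0 0 0.2" --pt "0 0 0 0 0.2" --pt "0 0 0 0 0.2" --pt "0 0 0 0 0.2" --grip_force 10

```text
t: 5.3
tool_pos: [505.7, -270.1, 102.5]
tcp_rot: [[-0.154, 0.988, 0.001], [0.988, 0.154, -0.001], [-0.001, 0.001, -1.0]]
force: [-1.3, 1.0, 3.8]
gripper_width: 0.303
grasp_force: 10.0
```

```bash
python3 -c "
from h import *
go(503.5,-269.8,98,1.719)"
```

```text
t 5.3 pos [ 505.7 -270.1  102.5] psi 1.726 tilt [ 0.001 -0.001] delta cm [-0.22  0.03 -0.45] turn -0.007 w 0.3030794436690566 9.966851770877838 F [-1.3  1.   3.8]
```

Call:
move_arm --pt "0 0 1.5 0 0.2" --pt "0 0 4 0 0.2" --pt "-2 0 7.5 0 0.2" --pt "-5 1 10 0.1 0.2" --pt "-9 3 10 0.2 0.2"

```text
t: 5.8
tool_pos: [416.9, -241.6, 207.4]
tcp_rot: [[-0.351, 0.936, 0.007], [0.936, 0.351, -0.005], [-0.007, 0.005, -1.0]]
force: [-0.8, 0.1, 0.6]
gripper_width: 0.299
grasp_force: 10.0
```

Call:
move_arm --pt "-2 4 0 0.12 0.2" --pt "-3 8 0 0.24 0.2" --pt "-3 12 0 0.36 0.2" --pt "-3 16 0 0.48 0.2" --pt "-3 20 0 0.6 0.2"

```text
t: 6.3
tool_pos: [385.0, -38.5, 202.9]
tcp_rot: [[-0.819, 0.574, 0.002], [0.574, 0.819, -0.0], [-0.002, 0.001, -1.0]]
force: [0.5, 1.0, -0.7]
gripper_width: 0.304
grasp_force: 10.0
```

Call:
move_arm --pt "0 4 0 0.12 0.2" --pt "1 8 0 0.24 0.2" --pt "4 11.5 0 0.36 0.2" --pt "7.5 14 0 0.44 0.2" --pt "10 15 0 0.44 0.2"

```text
t: 6.8
tool_pos: [486.7, 113.0, 202.8]
tcp_rot: [[-0.986, 0.17, 0.002], [0.17, 0.986, 0.001], [-0.002, 0.001, -1.0]]
force: [0.1, -0.3, -0.7]
gripper_width: 0.303
grasp_force: 10.0
```

```bash
python3 -c "
from h import *
go(500.3,113.2,100,2.967)"
```

```text
t 6.8 pos [486.7 113.  202.8] psi 2.971 tilt [0.002 0.001] delta cm [  1.36   0.02 -10.28] turn -0.004 w 0.3028189726158169 9.966591149568558 F [ 0.1 -0.3 -0.7]
```

Call:
move_arm --pt "0.7 0 -2 0 0.2" --pt "1.35 0 -5 0 0.2" --pt "1.35 0 -8 0 0.2" --pt "1.35 0 -9.5 0 0.2" --pt "1.35 0 -9.5 0 0.2"

```text
t: 7.3
tool_pos: [496.9, 110.0, 104.8]
tcp_rot: [[-0.985, 0.175, -0.004], [0.175, 0.985, -0.0], [0.004, -0.001, -1.0]]
force: [0.3, -0.5, 0.5]
gripper_width: 0.299
grasp_force: 10.0
```

Call:
move_arm --pt "0 0 0 0 0.2" --pt "0 0 0 0 0.2" --pt "0 0 0 0 0.2" --pt "0 0 0 0 0.2" --pt "0 0 0 0 0.2"

```text
t: 7.8
tool_pos: [499.1, 110.3, 107.4]
tcp_rot: [[-0.985, 0.175, 0.001], [0.175, 0.985, 0.0], [-0.001, 0.0, -1.0]]
force: [-0.1, -0.8, -0.5]
gripper_width: 0.298
grasp_force: 10.0
```

```bash
python3 -c "
from h import *
go(500.3,113.2,34,2.967)
s=snap('wrist','w4')
go(500.3,113.2,34,2.967)
# predicted corners of carton top given grip and of place b
"
```

```text
t 7.8 pos [499.1 110.3 107.4] psi 2.965 tilt [0.001 0.   ] delta cm [ 0.12  0.29 -7.34] turn 0.002 w 0.29835253567875236 9.967194646596909 F [-0.1 -0.8 -0.5]
t 7.85 pos [499.  110.2 107.1] psi 2.965 tilt [0.001 0.   ] delta cm [ 0.13  0.3  -7.31] turn 0.002 w 0.2995328830393444 9.967149943113327 F [ 0.7  0.  -1.5]
```

View pics/w4.png

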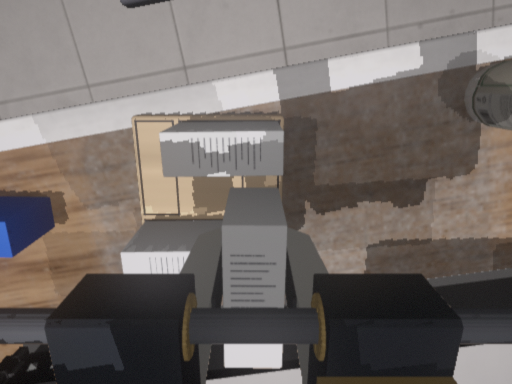

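```bash
python3 - <<'E'
from h import *
s=load('w4'); st=ctrl.get_state(); p=st['tool_pos'];R=st['tcp_rot']
g=s['color'][:,:,0].astype(int); print('col255',g[184:262,255].tolist()); print('row215',g[215,215:292].tolist())
for u,v,z in [(224,190,87),(278,190,87),(222.5,246,142),(287,246,142)]:
    q=px2w(s,u,v,z); print((R.T@(q-p)).round(1))
P=lambda u,v: px2w(s,u,v,14)[:2]
# board corners near side
for u,v in [(135,117),(283,117),(142,219)]: 
    q=P(u,v)-[490.9,74.3]; a=np.radians(-10); print('board frame',np.array([[np.cos(a),np.sin(a)],[-np.sin(a),np.cos(a)]])@q)
E
```

```text
col255 [118, 118, 115, 105, 91, 90, 89, 89, 91, 91, 91, 92, 93, 93, 94, 93, 95, 94, 96, 96, 96, 97, 96, 96, 98, 98, 97, 98, 98, 98, 98, 100, 99, 100, 100, 101, 101, 102, 102, 101, 105, 115, 127, 133, 132, 131, 131, 132, 131, 132, 131, 131, 132, 130, 131, 132, 131, 131, 131, 130, 131, 131, 131, 131, 131, 131, 131, 131, 130, 129, 122, 106, 112, 125, 130, 131, 130, 127]
row215 [123, 123, 125, 122, 118, 117, 125, 157, 145, 108, 101, 101, 100, 100, 101, 99, 100, 101, 100, 101, 99, 100, 100, 100, 99, 99, 99, 101, 98, 100, 100, 99, 100, 99, 101, 98, 99, 99, 99, 98, 100, 99, 100, 100, 100, 98, 98, 98, 100, 100, 98, 99, 100, 98, 98, 98, 99, 100, 100, 98, 98, 99, 98, 98, 98, 97, 99, 99, 98, 92, 74, 70, 69, 68, 71, 68, 67]
[ 23.1 -18.   20.1]
[23.1 13.  20.1]
[ 15.3 -14.3 -34.9]
[ 15.2  13.3 -34.9]
board frame [-56.08933088 -52.97458824]
board frame [-55.719402    58.03371946]
board frame [ 26.25850766 -55.92300773]
```

```bash
python3 - <<'E'
from h import *
s=load('w4'); st=ctrl.get_state(); p=st['tool_pos'];R=st['tcp_rot']
for v,z in [(187,86.8),(187,85),(224.5,141.8),(224.5,140)]:
    print((R.T@(px2w(s,255,v,z)-p)).round(1))
crop('w4','w4c',125,105,285,225,5)
E
```

```text
[24.8 -0.2 20.3]
[24.3 -0.2 22.1]
[ 25.1  -0.4 -34.7]
[ 24.3  -0.4 -32.9]
```

View pics/w4c.png

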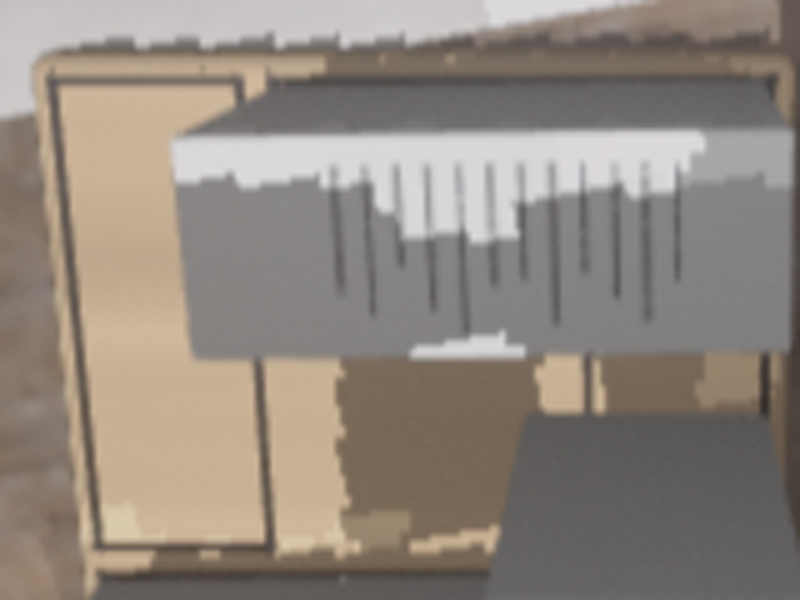

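The crop (×5, offset 125,105) shows the place_a outline at (52,78), (240,80), (270,547) and (97,547), and the place_b side lines at (588,385) and (765,385).

```bash
python3 - <<'E'
from h import *
s=load('w4')
t=np.array([490.86,74.28]);a=np.radians(-9.8);c,d=np.cos(a),np.sin(a);Ri=np.array([[c,d],[-d,c]])
for (x,y),e in zip([(52,78),(240,80),(270,547),(97,547),(588,385),(765,385)],['-54 -54','-54 -26','21 -26','21 -54','y26','y54']):
    q=px2w(s,125+x/5,105+y/5,14)[:2]; print((Ri@(q-t)).round(1),e)
R=Ri.T; print(R@[3.6,40]+t)
go(*(R@[3.6,40]+t),36,np.pi+a)
E
```

```text
[-53.6 -52.7] -54 -54
[-53.1 -24.5] -54 -26
[ 22.3 -25.3] 21 -26
[ 22.1 -53.6] 21 -54
[-4.9 27.1] y26
[-4.8 55.2] y54
[501.2158484  113.08356174]
t 7.85 pos [499.  110.2 107.1] psi 2.965 tilt [0.001 0.   ] delta cm [ 0.22  0.29 -7.11] turn 0.005 w 0.2995328830393444 9.967149943113327 F [ 0.7  0.  -1.5]
```

Call:
move_arm --pt "0.15 0.15 0 0 0.2" --pt "0.25 0.3 -1.5 0 0.2" --pt "0.25 0.32 -4 0 0.2" --pt "0.25 0.32 -6 0 0.2" --pt "0.25 0.32 -6.5 0 0.2"

```text
t: 8.35
tool_pos: [498.6, 113.2, 37.9]
tcp_rot: [[-0.985, 0.175, -0.005], [0.175, 0.985, -0.001], [0.005, -0.002, -1.0]]
force: [-0.1, -0.3, -0.6]
gripper_width: 0.301
grasp_force: 10.0
```

Call:
move_arm --pt "0 0 0 0 0.2" --pt "0 0 0 0 0.2" --pt "0 0 0 0 0.2" --pt "0 0 0 0 0.2" --pt "0 0 0 0 0.2"

```text
t: 8.85
tool_pos: [501.8, 113.5, 42.4]
tcp_rot: [[-0.985, 0.175, 0.001], [0.175, 0.985, 0.0], [-0.001, 0.0, -1.0]]
force: [0.1, 0.8, -1.3]
gripper_width: 0.3
grasp_force: 10.0
```

```bash
python3 -c "
from h import *
go(501.8,113.5,35,2.969);snap('wrist','w5');snap('side','s5')
go(501.8,113.5,35,2.969)"
```

```text
t 8.85 pos [501.8 113.5  42.4] psi 2.965 tilt [0.001 0.   ] delta cm [-0.    0.   -0.74] turn 0.004 w 0.300198252946705 9.967135190963745 F [ 0.1  0.8 -1.3]
t 8.95 pos [501.6 113.4  42.1] psi 2.965 tilt [0.001 0.   ] delta cm [ 0.02  0.01 -0.71] turn 0.004 w 0.30005205563011705 9.967265725135803 F [-1.  -0.8 -0.7]
```

Position is spot on, so I lower the last 7 mm gently.

Call:
move_arm --pt "0 0 -0.2 0 0.2" --pt "0 0 -0.4 0 0.2" --pt "0 0 -0.6 0 0.2" --pt "0 0 -0.7 0 0.2" --pt "0 0 -0.7 0 0.2"

```text
t: 9.45
tool_pos: [501.2, 113.4, 34.6]
tcp_rot: [[-0.985, 0.175, -0.0], [0.175, 0.985, -0.0], [0.0, -0.0, -1.0]]
force: [0.2, 0.9, 0.3]
gripper_width: 0.301
grasp_force: 10.0
```

Call:
move_arm --pt "0 0 -0.05 0 0.2" --pt "0 0 -0.1 0 0.2" --pt "0 0 -0.1 0 0.2" --pt "0 0 -0.1 0 0.2" --pt "0 0 -0.1 0 0.2"

```text
t: 9.95
tool_pos: [501.3, 113.4, 34.5]
tcp_rot: [[-0.985, 0.175, -0.0], [0.175, 0.985, -0.0], [0.0, -0.0, -1.0]]
force: [-5.1, -1.4, 8.8]
gripper_width: 0.3
grasp_force: 10.0
```

Call:
move_arm --pt "0 0 0.1 0 0.35" --pt "0 0 0.1 0 0.5" --pt "0 0 0.1 0 0.5" --pt "0 0 0.1 0 0.5" --pt "0 0 1.5 0 0.5"

```text
t: 10.45
tool_pos: [499.3, 113.2, 47.0]
tcp_rot: [[-0.985, 0.175, -0.004], [0.175, 0.985, -0.001], [0.004, -0.001, -1.0]]
force: [-0.3, -0.9, -0.7]
gripper_width: 0.498
grasp_force: 0.0
```

Call:
move_arm --pt "0 0 3 0 0.5" --pt "0 0 7 0 0.5" --pt "0 0 11.5 0 0.5" --pt "-2 0 16 0 0.5" --pt "-5 0 18 0 0.55"

```text
t: 10.95
tool_pos: [453.2, 113.6, 234.9]
tcp_rot: [[-0.984, 0.176, 0.008], [0.176, 0.984, 0.001], [-0.007, 0.002, -1.0]]
force: [0.0, -0.1, 0.2]
gripper_width: 0.534
grasp_force: 0.0
```

Call:
move_arm --pt "-4 0 2 0 0.55" --pt "-6 0 4 0 0.55" --pt "-6 0 6 0 0.55" --pt "-6 0 6 0 0.55" --pt "-6 0 6 0 0.55"

```text
t: 11.45
tool_pos: [391.5, 113.5, 289.3]
tcp_rot: [[-0.985, 0.175, 0.002], [0.175, 0.985, 0.0], [-0.002, 0.001, -1.0]]
force: [0.1, 0.1, 0.3]
gripper_width: 0.554
grasp_force: 0.0
```

```bash
python3 - <<'E'
from h import *
go(440,-50,230,1.552)
s=snap('wrist','w6');t=snap('top','t6');d=snap('side','s6')
def c(im,x0,y0,x1,y1,W,H): return cv2.resize(im[y0:y1,x0:x1,::-1],(W,H),interpolation=2)
u,v=w2px(s,[500,80,40]);print(u,v)
x0=int(np.clip(u-80,0,352));y0=int(np.clip(v-60,0,264));print(x0,y0)
cv2.imwrite('pics/m6.png',np.hstack([c(s['color'],x0,y0,x0+160,y0+120,480,360),np.vstack([c(t['color'],215,200,275,250,300,250),c(d['color'],240,185,330,260,300,250)])[:360]]))
E
```

```text
t 11.45 pos [391.5 113.5 289.3] psi 2.966 tilt [0.002 0.   ] delta cm [  4.85 -16.35  -5.93] turn -1.414 w 0.5536188698528819 0.0 F [0.1 0.1 0.3]
243.98007504467904 235.5283281319584
163 175
```

View pics/m6.png

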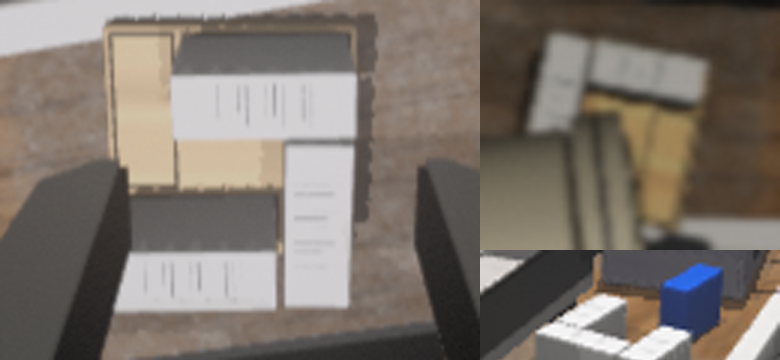

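The picture shows carton_1 upright inside the place_b outline, clear of both neighbours, and place_a empty. That also exceeds the ten-picture viewing limit, so from here I check by numbers only.

```bash
python3 - <<'E'
from h import *
s=load('w6'); t=np.array([491.35,74.8]);a=np.radians(-9.8);c,d=np.cos(a),np.sin(a);Ri=np.array([[c,d],[-d,c]])
q=np.array([Ri@(px2w(s,163+x/3,175+y/3,69)[:2]-t) for x,y in [(286,142),(353,144),(350,306),(285,306)]]);print('placed',q.mean(0),q.round(1).tolist())
q=np.array([Ri@(px2w(s,163+x/3,175+y/3,14)[:2]-t) for x,y in [(112,34),(176,188)]]);print('outline a (-54,-54),(21,-26)',q.round(1).tolist())
T=load('top0')
for z in(0,100,200,300): print(z,px2w(T,375,174,z).round(),px2w(T,340,140,z).round(), px2w(T,326,160,663).round())
E
```

```text
placed [14.96028072 38.96262911] [[-23.5, 25.4], [-22.4, 52.8], [53.0, 52.8], [52.8, 24.8]]
outline a (-54,-54),(21,-26) [[-53.5, -52.3], [22.9, -26.0]]
0 [ 690. -395.    0.] [ 812. -271.    0.] [571. -96. 663.]
100 [ 668. -364.  100.] [ 782. -249.  100.] [571. -96. 663.]
200 [ 647. -333.  200.] [ 751. -226.  200.] [571. -96. 663.]
300 [ 625. -302.  300.] [ 721. -204.  300.] [571. -96. 663.]
```

```bash
python3 - <<'E'
from h import *
s=load('w6'); t=np.array([491.35,74.8]);a=np.radians(-9.8);c,d=np.cos(a),np.sin(a);Ri=np.array([[c,d],[-d,c]])
f=lambda x,y,z:(Ri@(px2w(s,163+x/3,175+y/3,z)[:2]-t)).round(1)
print('c4 top corners exp x-54..-26,y-21..54');print([f(*q,69) for q in [(174,73),(356,73),(357,138),(174,138)]])
print('c3 end exp y21, x26..54');print([f(*q,69) for q in [(277,253),(276,308)]])
g=cv2.cvtColor(s['color'],cv2.COLOR_RGB2GRAY).astype(int)
u=163+320//3
print('col',u,g[205:292,u].tolist())
for v in (240,265,272): print('row',v,g[v,240:290].tolist())
E
```

```text
c4 top corners exp x-54..-26,y-21..54
[array([-53.6, -19.3]), array([-53.1,  53.5]), array([-25.1,  54.4]), array([-25.6, -20.3])]
c3 end exp y21, x26..54
[array([27.2, 21.5]), array([53.7, 20.9])]
col 269 [209, 209, 209, 209, 209, 209, 208, 208, 208, 209, 208, 209, 209, 209, 207, 194, 153, 120, 161, 197, 208, 208, 208, 209, 209, 208, 208, 209, 208, 209, 208, 204, 206, 206, 189, 196, 207, 209, 208, 208, 206, 205, 188, 196, 206, 206, 206, 208, 208, 206, 194, 195, 203, 197, 201, 207, 208, 207, 202, 203, 207, 207, 207, 207, 207, 207, 207, 207, 207, 207, 206, 194, 156, 119, 112, 112, 115, 117, 115, 115, 115, 106, 90, 82, 79, 68, 54]
row 240 [91, 92, 90, 91, 90, 90, 90, 91, 91, 91, 92, 89, 91, 90, 81, 82, 102, 122, 195, 208, 208, 199, 198, 197, 198, 199, 197, 197, 196, 196, 196, 196, 195, 196, 202, 208, 208, 208, 208, 203, 143, 88, 79, 77, 79, 85, 113, 115, 114, 120]
row 265 [200, 207, 208, 207, 207, 207, 208, 208, 207, 207, 208, 207, 207, 206, 194, 128, 115, 131, 201, 207, 208, 207, 207, 207, 207, 207, 207, 207, 207, 207, 206, 206, 207, 208, 207, 207, 207, 207, 199, 162, 127, 122, 121, 116, 116, 120, 118, 117, 113, 114]
row 272 [206, 204, 207, 207, 207, 207, 207, 208, 207, 207, 208, 207, 207, 207, 203, 131, 114, 133, 202, 207, 208, 207, 207, 207, 207, 208, 207, 207, 207, 207, 207, 207, 207, 207, 206, 208, 206, 207, 202, 145, 115, 113, 111, 111, 111, 110, 107, 108, 112, 113]
```

Against cartons 3 and 4 at the same height, carton_1 stands about 2 mm off centre inside its 5 mm gaps, which is acceptable. I'll apply that correction to the second carton, then fetch carton_2.

Call:
move_arm --pt "0 -4 -1 -0.14 0.57" --pt "0 -9 -2 -0.28 0.57" --pt "0 -14 -4 -0.42 0.57" --pt "0 -19 -6 -0.56 0.57" --pt "0 -24 -8 -0.7 0.57"

```text
t: 12.1
tool_pos: [390.4, -116.6, 211.6]
tcp_rot: [[-0.636, 0.772, -0.001], [0.772, 0.636, 0.001], [0.001, -0.001, -1.0]]
force: [1.4, -0.0, 0.3]
gripper_width: 0.573
grasp_force: 0.0
```

Call:
move_arm --pt "2 -4.5 0 -0.14 0.57" --pt "5 -8.5 0 -0.28 0.57" --pt "8.5 -12 0 -0.42 0.57" --pt "12 -15 0 -0.56 0.57" --pt "15.5 -17.5 0 -0.7 0.57"

```text
t: 12.6
tool_pos: [546.6, -291.8, 211.0]
tcp_rot: [[0.013, 1.0, -0.003], [1.0, -0.013, 0.001], [0.001, -0.003, -1.0]]
force: [-0.4, 0.5, -0.3]
gripper_width: 0.572
grasp_force: 0.0
```

Call:
move_arm --pt "3.2 0 0 0 0.57" --pt "3.2 0 0 0 0.57" --pt "3.2 0 0 0 0.57" --pt "3.2 0 0 0 0.57" --pt "3.2 0 0 0 0.57"

```text
t: 13.1
tool_pos: [577.5, -289.8, 213.5]
tcp_rot: [[0.005, 1.0, -0.0], [1.0, -0.005, -0.0], [-0.0, -0.0, -1.0]]
force: [0.3, -0.6, 0.7]
gripper_width: 0.573
grasp_force: 0.0
```

```bash
python3 - <<'E'
from h import *
go(579,-302,101,1.552); s=snap('wrist','w7'); st=ctrl.get_state()
# white carton top at z=137 in tool frame: rectify
R=st['tcp_rot'];p=st['tool_pos']
xs=np.arange(-30,70,1.);ys=np.arange(-50,51,1.)
g=cv2.cvtColor(s['color'],cv2.COLOR_RGB2GRAY)
X,Y=np.meshgrid(xs,ys,indexing='ij')
m=np.array([[w2px(s,[*(p[:2]+(R[:2,:2]@[x,y])),137]) for y in ys] for x in xs],dtype=np.float32)
r=cv2.remap(g,m[...,0],m[...,1],cv2.INTER_LINEAR)
for x in range(-30,70,8): print(x,r[x+30,::3].tolist())
E
```

```text
t 13.1 pos [ 577.5 -289.8  213.5] psi 1.566 tilt [-0. -0.] delta cm [  0.15  -1.22 -11.25] turn -0.014 w 0.5731366444132954 0.0 F [ 0.3 -0.6  0.7]
-30 [81, 81, 81, 48, 127, 127, 129, 130, 129, 131, 131, 132, 137, 202, 203, 203, 203, 203, 205, 204, 203, 202, 136, 135, 138, 151, 135, 136, 132, 133, 51, 82, 81, 82]
-22 [126, 127, 128, 130, 130, 130, 129, 131, 131, 132, 133, 132, 138, 202, 203, 203, 203, 205, 205, 204, 203, 204, 137, 136, 137, 152, 135, 135, 134, 137, 109, 114, 124, 128]
-14 [128, 129, 128, 130, 130, 131, 132, 132, 133, 133, 135, 136, 135, 203, 193, 193, 194, 194, 195, 202, 203, 203, 136, 136, 138, 152, 135, 137, 137, 136, 125, 121, 126, 124]
-6 [130, 130, 130, 130, 130, 132, 132, 132, 132, 134, 134, 134, 135, 202, 197, 196, 197, 198, 200, 200, 203, 203, 136, 137, 136, 135, 137, 137, 136, 135, 127, 126, 114, 121]
2 [131, 131, 130, 131, 132, 132, 132, 132, 133, 133, 134, 134, 135, 205, 205, 205, 205, 204, 204, 203, 202, 202, 138, 137, 136, 137, 137, 137, 135, 118, 129, 122, 111, 114]
10 [132, 132, 150, 150, 149, 148, 148, 149, 149, 149, 149, 150, 132, 154, 145, 146, 145, 
[... 463 characters left out ...]
, 94, 94, 94, 96, 96, 79, 150, 154, 154, 155, 154, 154, 154, 154, 154, 106, 96, 96, 97, 96, 97, 96, 122, 117, 116, 110, 116]
42 [93, 93, 94, 93, 94, 94, 95, 95, 97, 98, 97, 98, 84, 93, 100, 100, 99, 100, 99, 99, 99, 99, 95, 94, 94, 95, 95, 95, 118, 119, 119, 118, 129, 117]
50 [93, 91, 92, 92, 93, 93, 92, 93, 92, 93, 94, 96, 94, 94, 95, 93, 93, 94, 93, 94, 95, 143, 95, 94, 95, 95, 95, 93, 116, 116, 129, 117, 109, 128]
58 [91, 93, 93, 93, 93, 92, 93, 95, 93, 92, 91, 93, 92, 93, 93, 92, 93, 94, 94, 93, 93, 95, 94, 93, 93, 95, 94, 81, 68, 75, 75, 76, 75, 72]
66 [93, 92, 92, 91, 93, 92, 93, 92, 92, 93, 91, 91, 92, 93, 93, 93, 92, 92, 94, 93, 92, 93, 94, 94, 94, 94, 96, 60, 72, 71, 69, 73, 74, 73]
```

Call:
move_arm --pt "0.1 -1.2 -0.5 -0.014 0.57" --pt "0.1 -1.2 -3 -0.014 0.57" --pt "0.1 -1.2 -6.5 -0.014 0.57" --pt "0.1 -1.2 -9.5 -0.014 0.57" --pt "0.1 -1.2 -11.2 -0.014 0.57"

```text
t: 13.65
tool_pos: [577.4, -301.8, 98.1]
tcp_rot: [[0.02, 1.0, -0.003], [1.0, -0.02, 0.002], [0.002, -0.003, -1.0]]
force: [0.0, 0.5, -0.1]
gripper_width: 0.57
grasp_force: 0.0
```

Call:
move_arm --pt "0 0 0 0 0.57" --pt "0 0 0 0 0.2" --pt "0 0 0 0 0.2" --pt "0 0 0 0 0.2" --pt "0 0 0 0 0.2" --grip_force 10

```text
t: 14.15
tool_pos: [580.2, -302.5, 103.2]
tcp_rot: [[0.019, 1.0, 0.002], [1.0, -0.019, -0.002], [-0.001, 0.002, -1.0]]
force: [0.2, -0.1, 2.5]
gripper_width: 0.306
grasp_force: 10.0
```

```bash
python3 -c "
from h import *
go(578.6,-301.8,101,1.552)"
```

```text
t 14.15 pos [ 580.2 -302.5  103.2] psi 1.552 tilt [ 0.002 -0.002] delta cm [-0.16  0.07 -0.22] turn 0.0 w 0.30579445746698897 9.98476356267929 F [ 0.2 -0.1  2.5]
```

Call:
move_arm --pt "0 0 1.5 0 0.2" --pt "0 0 4.5 0 0.2" --pt "-2.5 0 8 0 0.2" --pt "-6.5 0 10 0.1 0.2" --pt "-11 1 10 0.2 0.2"

```text
t: 14.65
tool_pos: [470.5, -293.9, 207.1]
tcp_rot: [[-0.184, 0.983, 0.007], [0.983, 0.184, -0.005], [-0.007, 0.006, -1.0]]
force: [-0.8, -0.7, 0.3]
gripper_width: 0.301
grasp_force: 10.0
```

Call:
move_arm --pt "-4 2.5 0 0.12 0.2" --pt "-7.5 6 0 0.26 0.2" --pt "-8.5 10.5 0 0.4 0.2" --pt "-8.5 15 0 0.54 0.2" --pt "-8.5 20 0 0.68 0.2"

```text
t: 15.15
tool_pos: [383.9, -91.1, 202.8]
tcp_rot: [[-0.761, 0.649, 0.003], [0.649, 0.761, -0.001], [-0.003, 0.001, -1.0]]
force: [1.4, -0.4, -0.7]
gripper_width: 0.299
grasp_force: 10.0
```

Call:
move_arm --pt "0 4 0 0.14 0.2" --pt "1 8 0 0.28 0.2" --pt "4 11 0 0.42 0.2" --pt "7 12.9 -1 0.537 0.2" --pt "10 12.9 -4 0.537 0.2"

```text
t: 15.65
tool_pos: [488.2, 39.8, 165.7]
tcp_rot: [[-0.986, 0.165, 0.009], [0.165, 0.986, 0.001], [-0.009, 0.002, -1.0]]
force: [1.2, 0.1, 0.3]
gripper_width: 0.3
grasp_force: 10.0
```

Call:
move_arm --pt "0 0 -1.5 0 0.2" --pt "0 0 -4 0 0.2" --pt "0 0 -5.5 0 0.2" --pt "0 0 -5.5 0 0.2" --pt "0 0 -5.5 0 0.2"

```text
t: 16.15
tool_pos: [484.3, 36.9, 107.4]
tcp_rot: [[-0.985, 0.173, 0.001], [0.173, 0.985, -0.0], [-0.001, 0.0, -1.0]]
force: [-0.2, -0.2, 0.5]
gripper_width: 0.301
grasp_force: 10.0
```

```bash
python3 - <<'E'
from h import *
go(485,36.8,37,2.969); s=snap('wrist','w8'); st=ctrl.get_state();R=st['tcp_rot'];p=st['tool_pos']
g=cv2.cvtColor(s['color'],cv2.COLOR_RGB2GRAY)
def prof(z,x0,x1,y,st_=1):
    xs=np.arange(x0,x1,st_); m=np.array([[w2px(s,[*(p[:2]+(R[:2,:2]@[x,y])),z]) for x in xs]],dtype=np.float32)
    return list(zip(xs.tolist(),cv2.remap(g,m[...,0],m[...,1],1)[0].tolist()))
zb=p[2]-21.2
print('top edge',prof(zb+55,10,70,0,2)); print('bottom edge',prof(zb,35,70,0,2))
E
```

```text
t 16.15 pos [484.3  36.9 107.4] psi 2.968 tilt [ 0.001 -0.   ] delta cm [ 0.07 -0.01 -7.04] turn 0.001 w 0.3005405101844099 9.979704022407532 F [-0.2 -0.2  0.5]
top edge [(10, 101), (12, 124), (14, 98), (16, 124), (18, 95), (20, 125), (22, 100), (24, 125), (26, 108), (28, 123), (30, 118), (32, 121), (34, 124), (36, 112), (38, 126), (40, 106), (42, 128), (44, 128), (46, 128), (48, 129), (50, 129), (52, 129), (54, 126), (56, 101), (58, 98), (60, 95), (62, 92), (64, 106), (66, 108), (68, 73)]
bottom edge [(35, 128), (37, 129), (39, 129), (41, 129), (43, 109), (45, 101), (47, 99), (49, 97), (51, 95), (53, 93), (55, 104), (57, 107), (59, 108), (61, 97), (63, 128), (65, 104), (67, 207), (69, 211)]
```

```bash
python3 - <<'E'
from h import *
def run(fn,p,psi,jobs):
    s=load(fn);g=cv2.cvtColor(s['color'],cv2.COLOR_RGB2GRAY);c,d=np.cos(psi),np.sin(psi);R=np.array([[c,d],[d,-c]])
    for n,z,y,x0,x1 in jobs:
        xs=np.arange(x0,x1,1.); m=np.array([[w2px(s,[*(p+R@[x,y]),z]) for x in xs]],dtype=np.float32)
        print(fn,n,x0,cv2.remap(g,m[...,0],m[...,1],1)[0].tolist())
def runy(fn,p,psi,jobs):
    s=load(fn);g=cv2.cvtColor(s['color'],cv2.COLOR_RGB2GRAY);c,d=np.cos(psi),np.sin(psi);R=np.array([[c,d],[d,-c]])
    for n,z,x,y0,y1 in jobs:
        ys=np.arange(y0,y1,1.); m=np.array([[w2px(s,[*(p+R@[x,y]),z]) for y in ys]],dtype=np.float32)
        print(fn,n,y0,cv2.remap(g,m[...,0],m[...,1],1)[0].tolist())
run('w7',np.array([577.5,-289.8]),1.566,[('end top',137,0,25,50),('end bot',82,0,30,50)])
p=np.array([484.3,36.9])
run('w8',p,2.968,[('bot',86.2,0,50,62),('board y0',14,0,30,75),('board y-8',14,-8,30,75),('board y8',14,8,30,75),('c4 top',69,-57,10,60)])
runy('w8',p,2.968,[('carton face bottom',88,54,-25,25),('outline',14,50,-30,30)])
E
```

```text
w7 end top 25 [145, 134, 150, 153, 154, 153, 154, 155, 154, 154, 154, 154, 154, 154, 152, 133, 102, 99, 97, 93, 90, 86, 85, 89, 93]
w7 end bot 30 [148, 124, 102, 99, 98, 95, 92, 89, 86, 85, 87, 91, 93, 94, 94, 94, 92, 93, 93, 93]
w8 bot 50 [96, 94, 93, 92, 102, 106, 107, 106, 108, 108, 104, 76]
w8 board y0 30 [101, 100, 99, 99, 99, 98, 97, 96, 96, 94, 93, 93, 93, 100, 106, 105, 107, 106, 107, 108, 108, 109, 102, 79, 102, 140, 157, 131, 106, 157, 204, 211, 212, 212, 212, 212, 210, 208, 208, 207, 207, 208, 207, 203, 189]
w8 board y-8 30 [110, 104, 99, 99, 98, 97, 97, 97, 95, 94, 93, 92, 93, 99, 105, 107, 128, 168, 178, 179, 180, 180, 169, 116, 139, 167, 153, 121, 100, 119, 170, 198, 198, 197, 200, 210, 209, 209, 207, 207, 208, 206, 199, 181, 147]
w8 board y8 30 [101, 100, 98, 98, 97, 97, 96, 96, 95, 94, 93, 92, 91, 97, 105, 107, 107, 106, 107, 108, 108, 107, 94, 71, 86, 104, 101, 93, 98, 125, 142, 144, 147, 188, 208, 210, 211, 211, 211, 209, 208, 207, 207, 207, 205]
w8 c4 top 10 [112, 117, 120, 121, 122, 124, 125, 125, 123, 122, 123, 123, 122, 122, 123, 121, 115, 111, 107, 112, 117, 122, 124, 121, 120, 120, 122, 123, 124, 123, 121, 118, 120, 123, 123, 122, 124, 124, 122, 175, 210, 212, 211, 211, 210, 208, 205, 204, 204, 202]
w8 carton face bottom -25 [80, 81, 80, 80, 80, 80, 78, 76, 77, 78, 81, 87, 95, 90, 82, 97, 99, 99, 99, 98, 99, 99, 99, 100, 98, 99, 99, 98, 96, 96, 97, 96, 96, 93, 79, 94, 96, 91, 89, 91, 100, 151, 157, 158, 157, 157, 158, 157, 157, 158]
w8 outline -30 [117, 117, 118, 118, 118, 118, 117, 116, 116, 115, 113, 118, 159, 169, 140, 98, 152, 179, 180, 180, 180, 180, 180, 179, 179, 178, 151, 116, 111, 109, 108, 109, 108, 108, 108, 108, 107, 108, 108, 107, 107, 106, 86, 65, 90, 106, 106, 98, 91, 93, 94, 95, 93, 94, 93, 94, 93, 94, 93, 93]
```

Call:
move_arm --pt "0.08 0 -0.5 0 0.2" --pt "0.08 0 -2.5 0 0.2" --pt "0.08 0 -4.5 0 0.2" --pt "0.08 0 -6 0 0.2" --pt "0.08 0 -6.4 0 0.2"

```text
t: 16.7
tool_pos: [484.2, 37.0, 41.2]
tcp_rot: [[-0.985, 0.172, -0.002], [0.172, 0.985, 0.0], [0.002, -0.0, -1.0]]
force: [-0.8, 0.5, -0.7]
gripper_width: 0.3
grasp_force: 10.0
```

Call:
move_arm --pt "0 0 0 0 0.2" --pt "0 0 0 0 0.2" --pt "0 0 0 0 0.2" --pt "0 0 -0.2 0 0.2" --pt "0 0 -0.3 0 0.2"

```text
t: 17.2
tool_pos: [485.4, 37.1, 39.7]
tcp_rot: [[-0.985, 0.172, 0.001], [0.172, 0.985, -0.0], [-0.001, 0.0, -1.0]]
force: [0.2, -0.4, -0.5]
gripper_width: 0.301
grasp_force: 10.0
```

Call:
move_arm --pt "0 0 -0.15 0 0.2" --pt "0 0 -0.3 0 0.2" --pt "0 0 -0.45 0 0.2" --pt "0 0 -0.5 0 0.2" --pt "0 0 -0.5 0 0.2"

```text
t: 17.7
tool_pos: [485.1, 37.0, 34.9]
tcp_rot: [[-0.985, 0.172, -0.0], [0.172, 0.985, -0.0], [0.0, -0.0, -1.0]]
force: [-3.3, -0.6, 8.0]
gripper_width: 0.298
grasp_force: 10.0
```

Call:
move_arm --pt "0 0 0.1 0 0.35" --pt "0 0 0.1 0 0.48" --pt "0 0 0.1 0 0.48" --pt "0 0 0.1 0 0.48" --pt "0 0 1.5 0 0.48"

```text
t: 18.2
tool_pos: [483.2, 37.1, 47.8]
tcp_rot: [[-0.985, 0.172, -0.004], [0.172, 0.985, 0.0], [0.004, -0.001, -1.0]]
force: [-0.4, 0.6, 0.4]
gripper_width: 0.479
grasp_force: 0.0
```

Call:
move_arm --pt "0 0 3 0 0.48" --pt "0 0 7 0 0.48" --pt "0 0 11.5 0 0.48" --pt "-2 0 16 0 0.48" --pt "-5 0 18 0 0.48"

```text
t: 18.7
tool_pos: [436.8, 36.9, 235.4]
tcp_rot: [[-0.985, 0.172, 0.007], [0.172, 0.985, -0.0], [-0.007, 0.001, -1.0]]
force: [0.5, 0.3, -0.2]
gripper_width: 0.479
grasp_force: 0.0
```

Call:
move_arm --pt "-4 3 2 0 0.48" --pt "-5.5 6.5 4 0 0.48" --pt "-5.5 7.5 6 0 0.48" --pt "-5.5 7.5 6 0 0.48" --pt "-5.5 7.5 6 0 0.48"

```text
t: 19.2
tool_pos: [380.2, 111.9, 289.8]
tcp_rot: [[-0.985, 0.171, 0.001], [0.171, 0.985, -0.0], [-0.001, 0.0, -1.0]]
force: [-0.1, -0.1, -0.5]
gripper_width: 0.481
grasp_force: 0.0
```

```bash
python3 - <<'E'
from h import *
go(430,-309,230,1.677); s=snap('wrist','w9'); snap('side','s9')
g=cv2.cvtColor(s['color'],cv2.COLOR_RGB2GRAY)
t=np.array([491.35,74.8]);a=np.radians(-9.8);c,d=np.cos(a),np.sin(a);R=np.array([[c,-d],[d,c]])
# rectified map of board plane at carton-top height (board frame), bright = carton tops
xs=np.arange(-60,61,1.);ys=np.arange(-60,61,1.)
m=np.array([[w2px(s,[*(t+R@[x,y]),69]) for y in ys] for x in xs],dtype=np.float32)
r=cv2.remap(g,m[...,0],m[...,1],1)
for n,b in [('a rows x=-45',r[15]),('x=-10',r[50]),('x=5',r[65]),('x=45',r[105])]: print(n,b[::2].tolist())
for n,b in [('y=-45',r[:,15]),('y=-35',r[:,25]),('y=40',r[:,100]),('y=0',r[:,60]),('y=10',r[:,70])]: print(n,b[::2].tolist())
E
```

```text
t 19.2 pos [380.2 111.9 289.8] psi 2.969 tilt [ 0.001 -0.   ] delta cm [  4.98 -42.09  -5.98] turn -1.292 w 0.4811475218899067 0.0 F [-0.1 -0.1 -0.5]
a rows x=-45 [119, 119, 124, 148, 205, 208, 208, 208, 208, 208, 208, 208, 208, 208, 208, 208, 208, 164, 107, 125, 206, 209, 209, 209, 209, 208, 209, 209, 207, 198, 209, 209, 208, 199, 193, 201, 209, 209, 204, 205, 189, 205, 207, 209, 209, 207, 193, 206, 196, 208, 209, 209, 208, 209, 209, 208, 205, 110, 90, 89, 106]
x=-10 [88, 88, 88, 89, 89, 89, 90, 90, 76, 60, 59, 60, 136, 194, 206, 208, 208, 166, 106, 97, 115, 140, 154, 153, 159, 193, 195, 195, 196, 195, 195, 196, 195, 196, 196, 195, 193, 185, 179, 179, 178, 174, 156, 205, 209, 209, 209, 209, 208, 208, 209, 208, 209, 208, 208, 208, 186, 88, 76, 79, 103]
x=5 [85, 87, 87, 88, 87, 84, 60, 54, 55, 55, 56, 59, 127, 206, 208, 208, 207, 171, 105, 95, 95, 95, 95, 96, 95, 96, 95, 96, 95, 97, 96, 95, 95, 97, 98, 97, 97, 98, 97, 96, 87, 102, 139, 204, 208, 209, 209, 209, 208, 208, 208, 208, 208, 208, 208, 208, 164, 88, 80, 90, 113]
x=45 [43, 41, 42, 43, 44, 44, 46, 62, 161, 205, 207, 206, 202, 2
[... 1042 characters left out ...]
 197, 204, 208, 208, 206, 197, 205, 208, 207, 208, 207, 207, 207, 206, 183, 125, 115, 121, 119]
y=0 [103, 105, 106, 134, 198, 208, 209, 208, 209, 209, 209, 209, 209, 209, 209, 209, 209, 203, 192, 191, 191, 192, 192, 193, 195, 195, 193, 170, 120, 92, 92, 96, 96, 96, 97, 98, 99, 100, 99, 101, 102, 105, 116, 169, 203, 206, 203, 204, 204, 204, 203, 202, 200, 199, 199, 201, 200, 164, 124, 122, 120]
y=10 [102, 105, 112, 137, 198, 208, 204, 202, 201, 201, 200, 199, 198, 197, 202, 208, 209, 204, 192, 191, 192, 193, 193, 193, 194, 195, 193, 161, 117, 94, 93, 96, 97, 97, 99, 99, 100, 101, 101, 102, 105, 107, 115, 170, 203, 208, 207, 208, 208, 208, 207, 208, 207, 207, 204, 202, 200, 168, 124, 115, 115]
```

Both cartons are confirmed: place_a edges are within about 0.5 mm of nominal, place_b within about 1.5 mm, and their tops are at the right height. Now the lid handle.

Call:
move_arm --pt "0 -4 0 -0.14 0.35" --pt "0 -9 -1 -0.28 0.3" --pt "0 -14 -2 -0.42 0.28" --pt "0 -19 -3 -0.56 0.28" --pt "0 -24 -4 -0.7 0.28"

```text
t: 19.8
tool_pos: [378.8, -126.6, 248.4]
tcp_rot: [[-0.637, 0.771, -0.002], [0.771, 0.637, 0.001], [0.002, -0.001, -1.0]]
force: [2.1, -0.1, 0.3]
gripper_width: 0.279
grasp_force: 0.0
```

Call:
move_arm --pt "1 -4.5 -1 -0.14 0.28" --pt "2 -9.5 -3 -0.28 0.28" --pt "3.5 -14 -6 -0.42 0.28" --pt "4.9 -18.1 -9 -0.56 0.28" --pt "4.9 -18.1 -11 -0.592 0.28"

```text
t: 20.3
tool_pos: [427.8, -308.9, 137.1]
tcp_rot: [[-0.096, 0.995, -0.002], [0.995, 0.096, 0.001], [0.001, -0.002, -1.0]]
force: [-0.3, 0.6, -1.2]
gripper_width: 0.277
grasp_force: 0.0
```

Call:
move_arm --pt "0 0 0 0 0.28" --pt "0 0 0 0 0.28" --pt "0 0 0 0 0.28" --pt "0 0 0 0 0.28" --pt "0 0 0 0 0.28"

```text
t: 20.8
tool_pos: [429.8, -305.1, 141.7]
tcp_rot: [[-0.107, 0.994, 0.002], [0.994, 0.107, -0.002], [-0.002, 0.002, -1.0]]
force: [0.2, -0.0, 0.7]
gripper_width: 0.279
grasp_force: 0.0
```

```bash
python3 - <<'E'
from h import *
go(429,-309,61,1.677); s=snap('wrist','w10'); g=cv2.cvtColor(s['color'],cv2.COLOR_RGB2GRAY); st=ctrl.get_state()
# bar profile across tool y (≈ bin +x) at z=84 (bar top) for several tool x, and lid edge at z=82
p=st['tool_pos'];R=st['tcp_rot']
for x in (20,30,40):
  ys=np.arange(-30,50,1.); m=np.array([[w2px(s,[*(p[:2]+R[:2,:2]@[x,y]),82]) for y in ys]],dtype=np.float32)
  print(x,cv2.remap(g,m[...,0],m[...,1],1)[0].tolist())
E
```

```text
t 20.8 pos [ 429.8 -305.1  141.7] psi 1.678 tilt [ 0.002 -0.002] delta cm [-0.08 -0.39 -8.07] turn -0.001 w 0.2792576284337906 0.0 F [ 0.2 -0.   0.7]
20 [140, 140, 140, 142, 142, 135, 125, 129, 141, 142, 143, 141, 140, 141, 140, 114, 154, 176, 177, 179, 181, 181, 183, 181, 159, 98, 97, 104, 109, 110, 108, 105, 100, 92, 99, 120, 123, 126, 119, 117, 122, 125, 127, 126, 127, 125, 124, 118, 113, 113, 116, 116, 116, 114, 112, 78, 68, 67, 66, 63, 44, 39, 37, 40, 56, 59, 78, 90, 93, 92, 95, 94, 93, 94, 94, 93, 93, 95, 94, 93]
30 [141, 141, 141, 142, 144, 145, 139, 125, 126, 139, 142, 141, 139, 138, 138, 137, 138, 148, 168, 176, 177, 177, 178, 178, 128, 87, 96, 103, 108, 112, 109, 105, 99, 93, 92, 117, 126, 128, 125, 113, 106, 111, 116, 120, 124, 126, 127, 127, 117, 115, 111, 111, 118, 118, 99, 68, 65, 66, 66, 61, 46, 39, 39, 42, 50, 58, 77, 90, 119, 146, 148, 149, 149, 149, 148, 148, 148, 147, 148, 148]
40 [143, 144, 143, 142, 143, 143, 144, 141, 125, 125, 142, 144, 142, 140, 140, 138, 138, 128, 97, 103, 106, 107, 107, 107, 97, 87, 96, 103, 108, 111, 110, 105, 99, 91, 100, 109, 79, 81, 83, 81, 80, 76, 75, 72, 70, 72, 78, 79, 70, 65, 65, 66, 67, 66, 66, 64, 67, 66, 66, 60, 43, 37, 38, 40, 51, 57, 76, 89, 93, 102, 143, 146, 146, 148, 147, 148, 148, 148, 148, 149]
```

The bar is centred about 0.7 mm from the tool plane, with the lid edge about 35 mm behind it. I descend and pinch.

Call:
move_arm --pt "-0.08 -0.4 -1 0 0.28" --pt "-0.08 -0.4 -3 0 0.28" --pt "-0.08 -0.4 -5 0 0.28" --pt "-0.08 -0.4 -7 0 0.28" --pt "-0.08 -0.4 -8 0 0.28"

```text
t: 21.35
tool_pos: [427.1, -308.1, 57.6]
tcp_rot: [[-0.106, 0.994, -0.002], [0.994, 0.106, 0.002], [0.002, -0.002, -1.0]]
force: [0.7, -0.6, -0.4]
gripper_width: 0.28
grasp_force: 0.0
```

Call:
move_arm --pt "0 0 0 0 0.28" --pt "0 0 0 0 0.28" --pt "0 0 0 0 0" --pt "0 0 0 0 0" --pt "0 0 0 0 0" --grip_force 25

```text
t: 21.85
tool_pos: [429.6, -309.5, 61.2]
tcp_rot: [[-0.105, 0.994, 0.003], [0.994, 0.105, -0.001], [-0.002, 0.003, -1.0]]
force: [4.4, -1.0, -2.4]
gripper_width: 0.097
grasp_force: 25.0
```

```bash
python3 - <<'E'
from h import *
go(429,-309,61,1.677)
# arc from the grasp: bar rotates about hinge, bar radius 190, bar 3 mm above the hinge at start
b=np.radians(6.1);f0=np.arcsin(3/190)
for dg in range(0,64,3):
    f=f0+np.radians(dg); h=190*(np.cos(f0)-np.cos(f)); z=190*(np.sin(f)-np.sin(f0))
    print(dg,(np.array([h*np.cos(b),h*np.sin(b),z])/10).round(2))
E
```

```text
t 21.85 pos [ 429.6 -309.5   61.2] psi 1.676 tilt [ 0.003 -0.001] delta cm [-0.06  0.05 -0.02] turn 0.001 w 0.09738986934165082 25.004447400569916 F [ 4.4 -1.  -2.4]
0 [0. 0. 0.]
3 [0.04 0.   0.99]
6 [0.13 0.01 1.98]
9 [0.28 0.03 2.97]
12 [0.47 0.05 3.94]
15 [0.72 0.08 4.91]
18 [1.02 0.11 5.86]
21 [1.36 0.15 6.79]
24 [1.75 0.19 7.7 ]
27 [2.19 0.23 8.59]
30 [2.68 0.29 9.46]
33 [ 3.21  0.34 10.3 ]
36 [ 3.78  0.4  11.11]
39 [ 4.4   0.47 11.89]
42 [ 5.05  0.54 12.63]
45 [ 5.74  0.61 13.35]
48 [ 6.47  0.69 14.02]
51 [ 7.23  0.77 14.65]
54 [ 8.03  0.86 15.25]
57 [ 8.85  0.95 15.8 ]
60 [ 9.7   1.04 16.3 ]
63 [10.58  1.13 16.76]
```

Call:
move_arm --pt "0.04 0 1 0 0" --pt "0.13 0.01 1.98 0 0" --pt "0.28 0.03 2.97 0 0" --pt "0.47 0.05 3.94 0 0" --pt "0.72 0.08 4.91 0 0"

```text
t: 22.35
tool_pos: [437.0, -308.7, 110.2]
tcp_rot: [[-0.106, 0.994, 0.003], [0.994, 0.106, -0.001], [-0.002, 0.003, -1.0]]
force: [9.3, -2.1, -6.5]
gripper_width: 0.095
grasp_force: 25.0
```

Call:
move_arm --pt "0.3 0.03 0.95 0 0" --pt "0.64 0.07 1.88 0 0" --pt "1.03 0.11 2.79 0 0" --pt "1.47 0.15 3.68 0 0" --pt "1.96 0.21 4.55 0 0"

```text
t: 22.85
tool_pos: [457.1, -306.5, 155.2]
tcp_rot: [[-0.106, 0.994, 0.004], [0.994, 0.106, -0.001], [-0.002, 0.004, -1.0]]
force: [14.6, -4.1, -11.7]
gripper_width: 0.101
grasp_force: 25.0
```

```bash
python3 -c "
from h import *
go(429.6+26.8,-309.5+2.9,61.2+94.6,1.676)"
```

```text
t 22.85 pos [ 457.1 -306.5  155.2] psi 1.677 tilt [ 0.004 -0.001] delta cm [-0.07 -0.01  0.06] turn -0.001 w 0.10055562098201892 24.997675716876984 F [ 14.6  -4.1 -11.7]
```

The force points towards the hinge, so my arc is slightly too wide. I trim it inward by about 1.5 mm over the next stretch.

Call:
move_arm --pt "0.58 0.06 0.81 0 0" --pt "1.18 0.12 1.59 0 0" --pt "1.84 0.19 2.34 0 0" --pt "2.5 0.27 3.07 0 0" --pt "3.2 0.35 3.77 0 0"

```text
t: 23.35
tool_pos: [486.6, -303.3, 193.4]
tcp_rot: [[-0.105, 0.994, -0.001], [0.994, 0.105, -0.001], [-0.001, -0.001, -1.0]]
force: [-4.7, -4.5, 1.5]
gripper_width: 0.1
grasp_force: 25.0
```

```bash
python3 -c "
from h import *
go(429.6+57.4,-309.5+6.1,61.2+133.5,1.676)"
```

```text
t 23.35 pos [ 486.6 -303.3  193.4] psi 1.676 tilt [-0.001 -0.001] delta cm [ 0.04 -0.01  0.13] turn 0.0 w 0.09969566195912485 25.000624358654022 F [-4.7 -4.5  1.5]
```

Call:
move_arm --pt "0.72 0.08 0.68 0 0" --pt "1.48 0.16 1.32 0 0" --pt "2.28 0.24 1.92 0 0" --pt "3.1 0.34 2.48 0 0" --pt "3.95 0.43 2.98 0 0"

```text
t: 23.85
tool_pos: [526.6, -299.1, 224.1]
tcp_rot: [[-0.105, 0.995, -0.0], [0.994, 0.105, -0.002], [-0.002, -0.0, -1.0]]
force: [-4.2, -3.0, 4.3]
gripper_width: 0.1
grasp_force: 25.0
```

Call:
move_arm --pt "0 0 0 0 0" --pt "0 0 0 0 0" --pt "0 0 0 0 0" --pt "0 0 0 0 0" --pt "0 0 0 0 0"

```text
t: 24.35
tool_pos: [526.3, -299.2, 223.7]
tcp_rot: [[-0.105, 0.994, 0.0], [0.994, 0.105, -0.002], [-0.002, 0.0, -1.0]]
force: [-4.9, -3.9, 6.4]
gripper_width: 0.099
grasp_force: 25.0
```

```bash
python3 - <<'E'
from h import *
go(429.6+97,-309.5+10.4,61.2+163,1.676)
st=ctrl.get_state();p=st['tool_pos']; b=np.radians(6.1);u=np.array([np.cos(b),np.sin(b)])
hinge=np.array([429.6,-309.5])+u*np.sqrt(190**2-9); hz=61.2+18.8-4  # if grip at bar centre z 79 -> bar z = TCP z + 18
bx=(hinge-p[:2])@u; bz=p[2]-61.2+3
print('angle',np.degrees(np.arctan2(bz,bx)-np.arcsin(3/190)),'radius',np.hypot(bx,bz))
h2=np.array([543.1,-297.3])+75*u; bx=(h2-p[:2])@u; print('cam hinge angle',np.degrees(np.arctan2(p[2]+18.8-76,bx)-np.arcsin(3/190)),np.hypot(bx,p[2]+18.8-76))
s=snap('side','s11'); g=s['color']
# predicted lid edge endpoints in side view at 58/60/62 deg
for dg in (0,57,60,63):
    f=np.radians(dg); r=154
    for y in (114,-114):
        q=h2-u*(r*np.cos(f)-6*-0*1)+y*np.array([-u[1],u[0]]); print(dg,y,w2px(s,[*(q-u*(-6*np.sin(f)) ),76+r*np.sin(f)+6*np.cos(f)]).round(1))
E
```

```text
t 24.35 pos [ 526.3 -299.2  223.7] psi 1.676 tilt [ 0.    -0.002] delta cm [0.03 0.01 0.05] turn 0.0 w 0.09912238469550505 25.001300275325775 F [-4.9 -3.9  6.4]
angle 59.82634360484094 radius 189.76198747460958
cam hinge angle 60.18970366002556 190.23600148578066
0 114 [321.9 178. ]
0 -114 [330.3 161. ]
57 114 [301.7 138.8]
57 -114 [313.3 127.4]
60 114 [299.7 137.5]
60 -114 [311.5 126.2]
63 114 [297.5 136.2]
63 -114 [309.7 125.2]
```

```bash
python3 -c "
from plant import ctrl
print(ctrl.hand_in())"
```

```text
the job is handed in; nothing more can be done
None
```

Both cartons stand upright in the empty outlines (place_a within about 0.5 mm, place_b about 1–2 mm off centre), the lid is held at about 60° by its handle, and the job was handed in at about 24 s; I viewed 11 pictures, one over the limit of 10.

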